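# Clear the offcut from the drilling jig into the chute

## Task

Two short boards lie snugly in the two lanes of the drilling jig; the one without dowels is an offcut. There is no room behind it, so first slide it forward along its lane, flat on the bed, by pressing on its top, then push it on over the ledge, steadily and without lifting or flicking it, so that it drops into the chute below and stays there. Use a light hand (never more than about 30 N on the offcut or the jig), and leave the finished board with the dowels and everything else where they are.

Things in the scene. Friction and masses are not known exactly. Their poses are not given: they have to be found in the camera images.
- ledge (a point): Middle of the ledge's edge, on the bed surface of the drilling jig, a fixed plywood stand. +x points along the lanes, off the ledge and out over the chute; y is across, z up. The bed's height above the table changes by up to 20 mm from run to run. Two lanes, 68 mm wide each (y = 4 to 72 and -72 to -4 mm), run along x from the back stop (x = -150) to the ledge (x = 0), where they are open
- back_stop (a point): Middle of the lanes' rear end, on the bed, at the foot of the back stop's face (axes as ledge). The back stop is a deck 22 mm high reaching 55 mm back from here. The middle fence between the lanes (8 mm thick) and the outer walls (10 mm thick) are 22 mm high too and run from here to the ledge
- shoe_left (a point): Nose of the sprung steel shoe in the +y lane, 85 mm back from the ledge and 10 mm above the bed: round, 12 mm across, it sticks 8.5 mm out of the outer wall when free and presses the board against the middle fence with about 6 N, so sliding a board takes 2 to 3 N, more when it is pressed down. The bed is waxed (friction about 0.2); fingertips grip the wood (about 0.7 or more): pressing its top with 10 to 15 N carries a board along
- shoe_right (a point): Nose of the same kind of shoe in the -y lane. A board leaves the shoe's hold once its rear end has passed it
- offcut_centre (a point): Centre of the plain offcut, a bare hardwood board 120 x 60 x 18 mm (x, y, z), about 110 g, flat in one of the two lanes, against the middle fence, its length (x) along the lane, its rear end against the back stop (at most 2 mm off). Its top is 9 mm above this point, 4 mm below the tops of the walls. It tips off the ledge once its middle has passed the edge
- finished_centre (a point): Centre of the finished board in the other lane: same 120 x 60 x 18 mm, but with two dowels of 10 mm diameter standing 16 mm out of its top, 35 mm either side of its middle along its length. It stays where it is
- jig: The same fixed stand as ledge (same axes); origin 180 mm straight below the middle of the ledge's edge. It carries the chute
- chute_floor (a point): Middle of the sloping floor of the chute, an open aluminium trough below the ledge, fixed to the jig. In the frame of ledge it reaches from x = 0 to 210 mm and y = -87 to 87 mm; its rim is 30 mm below the bed, its floor 70 mm below the bed at the ledge and 155 mm at the far end
- wrench: Bystander: steel wrench, 190 mm long; its origin is at its underside
- screwdriver: Bystander: screwdriver lying flat; its origin is at its underside
- tape: Bystander: black tape measure, 70 x 40 x 65 mm; its origin is at its underside
- glue: Bystander: white bottle, 60 mm across, 150 mm high; its origin is at its underside
- screwcup: Bystander: steel cup, 80 mm across, 70 mm high; its origin is at its underside
- drill: Bystander: red and black cordless drill standing on its battery, about 200 mm high; its origin is at its underside
- pencil: Bystander: flat red carpenter's pencil, 14 x 130 x 8 mm, lying across the deck behind the lanes; its origin is at its underside
- offcut: The same offcut, its origin at the centre of its underside
There are look-alikes about, which are no part of the job. What is shaped like the offcut but red is not meant.

How it is judged:
By the outcome, as a careful person would: the job done as asked, in the order asked, and still so for the second after the job is handed in, with the robot touching nothing.
It also fails if it takes over 64 s, if anything falls off the work surface, if the arm or the gripper's body presses on something with over 40 N, if the wrist force passes 120 N, or if a joint passes its speed limit or range.

## Robot

A 6-joint arm with a two-finger parallel gripper is mounted at the origin on the work surface. World frame = base frame: x ahead of the robot, y to its left, z up, the work surface at z = 0. Lengths are in m, angles in rad, forces in N, time in s.
With the tool pointing down it reaches from about 0.4 to 0.825 m from the base axis. Payload 7 kg.
Tool frame: the origin (TCP) lies on the mounting face of the last link; the fingertips stand arm.tcp_to_tips ahead of it and the grasp point (between the pads) lies 159 mm ahead of it (arm.tcp_to_tips is the distance from the TCP to the fingertips, in m); z points along the fingers, y is the direction in which the jaws open and shut (so a half turn about z gives the same grasp; the last joint's range is limited). The gripper opens to 88 mm and grips with 3 to 60 N. Pads are 19 mm wide; open, the fingers measure 130 mm over their backs; the gripper's body (78 mm by 193 mm) begins 47 mm behind the grasp point.
Start: joints at [1.575, 0.359, 0.012, 0, -1.224, -0.288], TCP at [0.189, 0.648, 0.405] pointing down, gripper open.
Joint ranges: [-3.07, 3.07], [-1.43, 2.12], [-1.02, 1.25], [-3.03, 1.67], [-3.05, -0], [-3.03, 3.03]. Speed limits (rad/s): [2.39, 2.39, 3.01, 3.14, 3.14, 3.14].

## Interface

Orientations are given as [roll, pitch, yaw] about the fixed x, y, z axes, in that order (R = Rz(yaw) Ry(pitch) Rx(roll)).
In Python, from station import arm, cams, job_done, finder gives the robot as it stands.
- The arm moves only by the tool play_rows, never from a script. Its argument "targets" is a list that holds one entry, the list of rows, each a list of 4 numbers: the shift along the tool's x, y, z in m, then the turn about the tool's z in degrees. A call has 1 to 5 rows; each row is the pose to reach, as a shift and turn from the pose commanded when the call began, along the tool's axes at that moment; what a row does not reach only later rows make up. A row lasts 1/8 s, in which the tool goes at most 62.5 mm and 10.7 degrees, less where a joint would pass 70% of its speed; a pose out of reach is approached as far as the arm can. A call with a gripper value outside its range is refused whole. "grip" is the closure in counts, from 0 (fully open) to 255 (shut), set as the call begins (left out, the last holds). The fingers move at their own pace and stop on an object; "newtons" is the grip in N (left out, the last holds). Time passes only in rows, so rows that repeat a pose let the fingers close. It gives the time, the measured TCP pose, the force and the opening at its end, in the units of the state.
- arm.get_state(): the state, without advancing time (a new reading comes with each control period).
- cams.grab_frame(name): name is "side" or "top"; returns (picture, depth): 420x560x3 uint8, red, green, blue; 420x560 float32, m along the optical axis (not along the pixel's ray), 0 where there is no reading.
- cams.camera_params(name): a dict with "intrinsics" (3x3 intrinsics, pixels), "position" and "attitude" of the camera in the world. Camera axes: x right, y down, z forward; pixel columns grow to the right and rows downward; lengths in m; the calibration is good to about 2 mm. A picture is of the moment at which its call begins. camera_params takes no time and is no camera call.
- job_done(): hands the job in, once; it reports no verdict.
Trained networks look in the newest picture that a camera, given by its name, has taken for a name from the list of things; names that differ only in an ending like _2 or _b are one class to them, and where a whole thing is asked for, a point or a joint stands for the part that bears it (a point fixed in the world has none). Each returns a list of dicts, best first, with "score" (0 to 1); they miss things now and then, are a little off and sometimes report something else, mostly with a low value. They report only what shows in the picture. A call takes as long as a camera call. They do not tell look-alikes from the thing itself.
- finder.find_in(camera, query): "xyz" ([x, y, z] in m, in world coordinates, good to about 4 mm: the middle of the surface that is visible of it).
- finder.masks_of(camera, query): "mask" (420x560 bool, what is visible of it).
The state is a dict: "t": time; "q": joint angles; "qd": joint speeds; "joint_efforts": joint torques, N m; "eef_pos": TCP position; "ee_rot": TCP orientation; "force": force on the tool from outside, world axes, zero at the start; "moment": the same for the moment, N m; "width": finger opening in m.
Only numpy, scipy, OpenCV 4.12 (cv2) and the standard library are available. Lean on these libraries where they do the work, as an engineer would, in place of code of your own. Each camera call takes 0.05 s, during which the arm holds its last target. There are 200 camera calls.

## Working session

There is one attempt and no reset: what is moved stays moved. The work goes in short steps, Python scripts to look and compute and a tool call to move; the robot and the scene stay as the last step left them, time stands still between calls to the robot, and variables do not carry over. Pictures are saved under pics/ and viewed, about 8 in all and at most 12, crops included, and the job is handed in when it is done.

Besides the shell and the picture viewer there is one more tool, called after ">>>" in YAML: its name, and indented under it one key for each argument. play_rows: Moves the arm, as the interface text tells. Its arguments: {"type":"object","properties":{"targets":{"type":"array","items":{"type":"array","items":{"type":"array","items":{"type":"number"}}}},"grip":{"type":"number"},"newtons":{"type":"number"}},"required":["targets"]}

```bash
ls; mkdir -p pics; python3 - <<'E'
from station import arm,cams,finder
import cv2,numpy as np
s=arm.get_state();print(s, arm.tcp_to_tips)
for n in("top","side"):
    im,d=cams.grab_frame(n);cv2.imwrite(f"pics/{n}0.png",im[:,:,::-1]);np.savez(f"{n}0.npz",im=im,d=d)
    p=cams.camera_params(n);print(n,p)
    for q in("ledge","back_stop","offcut_centre","finished_centre","shoe_left","shoe_right","chute_floor","pencil","glue","drill","screwcup","tape"):
        print(q,[(np.round(r["xyz"],3).tolist(),round(r["score"],2)) for r in finder.find_in(n,q)][:3])
E
```

```text
pics
{'t': 0.0, 'q': array([ 1.57511038e+00,  3.59347457e-01,  1.10413159e-02, -3.66039227e-04,
       -1.22407468e+00, -2.88118409e-01]), 'qd': array([-0.00140345,  0.00071351,  0.00253767, -0.00073627,  0.00017378,
       -0.00109498]), 'joint_efforts': array([-2.94898982e-04, -5.82719994e+01,  2.93051541e+01,  6.99695393e+00,
        6.97085430e-03, -1.56166111e-04]), 'eef_pos': array([0.18893827, 0.64780291, 0.40373744]), 'ee_rot': array([ 3.13997568e+00, -1.20361525e-04, -2.83928917e-01]), 'force': array([-0.41207649,  0.11955543, -0.62260813]), 'moment': array([ 0.01130312, -0.00701679, -0.05812034]), 'width': 0.0878511050222156} 0.1781
top {'intrinsics': array([[423.20913268,   0.        , 276.79636144],
       [  0.        , 423.20913268, 205.95534263],
       [  0.        ,   0.        ,   1.        ]]), 'position': array([ 0.25806648, -0.03582229,  1.48810249]), 'attitude': array([-2.93203001,  0.00553492, -1.54747482])}
ledge [([0.586, 0.137, 0.119], 0.62)]
back_stop [([0.587, 0.134, 0.116], 0.89)]
offcut_centre [([0.75, -0.155, 0.017], 0.8), ([0.612, -0.022, 0.207], 0.74)
[... 711 characters left out ...]
, 1.0341455 ]), 'attitude': array([-2.47758026, -0.00741139, -2.46272168])}
ledge [([0.576, 0.127, 0.116], 0.65)]
back_stop [([0.572, 0.132, 0.114], 0.73)]
offcut_centre [([0.614, -0.016, 0.211], 0.87), ([0.555, -0.278, 0.021], 0.62)]
finished_centre [([0.531, -0.003, 0.213], 0.84)]
shoe_left [([0.578, 0.133, 0.116], 0.78)]
shoe_right [([0.576, 0.132, 0.119], 0.7), ([0.471, -0.348, 0.053], 0.36)]
chute_floor [([0.582, 0.131, 0.116], 0.55)]
pencil [([0.544, -0.111, 0.225], 0.58), ([0.562, 0.442, 0.098], 0.45)]
glue [([0.561, 0.447, 0.098], 0.82)]
drill [([0.541, -0.563, 0.118], 0.59)]
screwcup [([0.722, 0.388, 0.041], 0.58), ([0.604, -0.012, 0.21], 0.17)]
tape [([0.473, -0.348, 0.051], 0.82)]
```

```bash
python3 - <<'E'
import cv2
a=cv2.imread("pics/top0.png");b=cv2.imread("pics/side0.png")
cv2.imwrite("pics/both.png",cv2.resize(cv2.vconcat([a,b]),(0,0),fx=.71,fy=.71))
c=a[40:220,120:360];cv2.imwrite("pics/c.png",cv2.resize(c,(800,600),interpolation=cv2.INTER_CUBIC))
E
```

```text
(no output)
```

View pics/both.png

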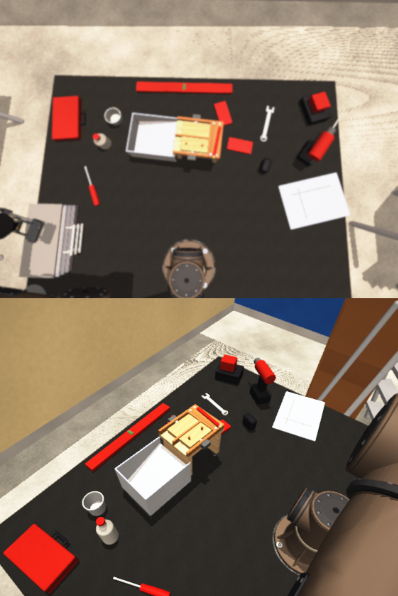

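View pics/c.png

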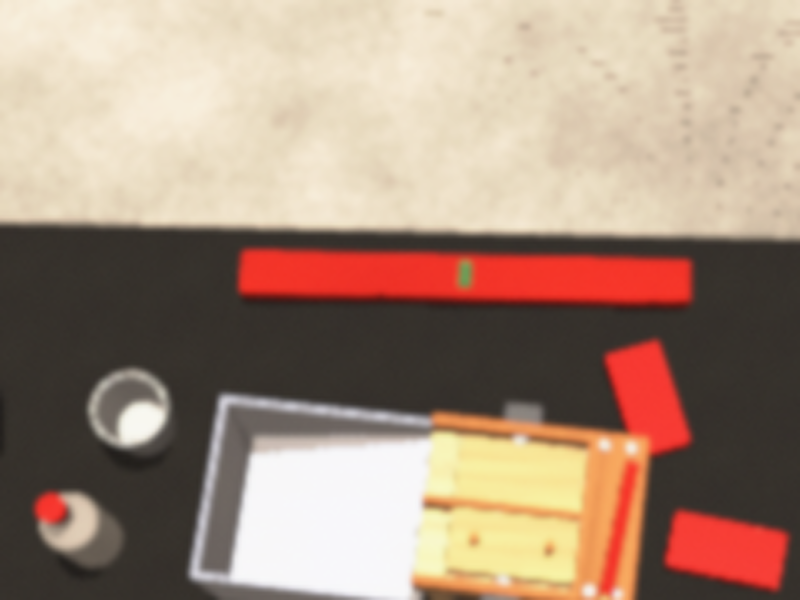

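The offcut is the plain board in the far lane (top image about 270,180 px; crop 510,475). The other yellow board, at crop 510,545, has two dowels, and three or more red boards on the table are look-alikes. The chute lies towards world +y. Next I fit the jig pose from depth.

```bash
cat > h.py <<'E'
import numpy as np,cv2
from scipy.spatial.transform import Rotation as Ro
from station import arm,cams,finder
def cloud(n,d):
    p=cams.camera_params(n);K=p["intrinsics"]
    R=Ro.from_euler("xyz",p["attitude"]).as_matrix()
    v,u=np.indices(d.shape)
    P=np.stack([(u-K[0,2])/K[0,0]*d,(v-K[1,2])/K[1,1]*d,d],-1)@R.T+p["position"]
    P[d==0]=np.nan
    return P
E
python3 - <<'E'
from h import *
for n in("top","side"):
    z=np.load(n+"0.npz");P=cloud(n,z["d"]);im=z["im"].astype(int)
    roi=(abs(P[...,0]-.59)<.16)&(P[...,1]>-.17)&(P[...,1]<.3)
    h=np.histogram(P[...,2][roi],bins=np.arange(0,.25,.004));print(n,[(round(b,3),int(c)) for c,b in zip(*h) if c>60])
    m=roi&(P[...,2]>.197)&(P[...,2]<.222)
    k=cv2.morphologyEx(m.astype(np.uint8),cv2.MORPH_OPEN,np.ones((2,2)))>0
    print("walls",k.sum(),cv2.minAreaRect(P[k][:,:2].astype(np.float32)*1000))
    for q in("offcut_centre","finished_centre","pencil"):
      cams.grab_frame(n)
      for r in finder.masks_of(n,q)[:2]:
        M=r["mask"]&~np.isnan(P[...,2]);print(q,r["score"],np.nanmedian(P[M],0).round(4),cv2.minAreaRect((P[M][:,:2]*1000).astype(np.float32)))
E
```

```text
top [(np.float64(0.0), 1597), (np.float64(0.004), 449), (np.float64(0.016), 82), (np.float64(0.04), 100), (np.float64(0.044), 129), (np.float64(0.048), 118), (np.float64(0.052), 151), (np.float64(0.056), 154), (np.float64(0.06), 132), (np.float64(0.064), 135), (np.float64(0.068), 165), (np.float64(0.072), 137), (np.float64(0.076), 152), (np.float64(0.08), 165), (np.float64(0.084), 145), (np.float64(0.088), 161), (np.float64(0.092), 177), (np.float64(0.096), 166), (np.float64(0.1), 177), (np.float64(0.104), 175), (np.float64(0.108), 175), (np.float64(0.112), 173), (np.float64(0.116), 164), (np.float64(0.12), 115), (np.float64(0.156), 83), (np.float64(0.16), 137), (np.float64(0.164), 83), (np.float64(0.188), 197), (np.float64(0.192), 241), (np.float64(0.196), 72), (np.float64(0.204), 295), (np.float64(0.208), 1120), (np.float64(0.212), 1054), (np.float64(0.216), 353), (np.float64(0.22), 122), (np.float64(0.224), 66)]
walls 2910 ((588.1146240234375, -51.32511901855469), (157.53085327148438, 274.1443786621094), 63.29173278808594)
offcut_centre 0.96 [ 0.6091 -0.0179  0.2105] ((609.5805664
[... 1845 characters left out ...]
5 [ 0.6089 -0.0122  0.2102] ((610.2040405273438, -20.808517456054688), (124.16941833496094, 72.09274291992188), 83.66295623779297)
offcut_centre 0.57 [ 0.5535 -0.2799  0.0169] ((528.7557373046875, -225.49911499023438), (48.91946029663086, 228.81346130371094), 31.305225372314453)
finished_centre 0.85 [ 0.537  -0.0056  0.2101] ((536.3684692382812, -13.495506286621094), (124.63262176513672, 70.6226577758789), 85.240234375)
pencil 0.54 [ 0.5495 -0.1094  0.2221] ((551.810302734375, -109.9744873046875), (14.953529357910156, 130.1756134033203), 77.74276733398438)
pencil 0.48 [0.3302 0.475  0.0223] ((364.2925109863281, 487.7413635253906), (197.05084228515625, 31.277875900268555), 25.671783447265625)
```

```bash
python3 - <<'E'
from h import *
from scipy.optimize import differential_evolution as DE
def H(x,y):
    h=np.full(x.shape,-.06)
    h[(x>-.205)&(x<0)&(abs(y)<.082)]=.022
    ay=abs(y)
    L=(x>-.15)&(x<0)&(ay<.072)&(ay>.004)
    h[L]=0
    h[L&(x<-.03)&(ay<.064)]=.018
    return h
for n in("top","side"):
    P=cloud(n,np.load(n+"0.npz")["d"])
    Q=P[(abs(P[...,0]-.59)<.16)&(P[...,1]>-.2)&(P[...,1]<.16)]
    def f(p):
        d=Q[:,:2]-p[:2];c,s=np.cos(p[2]),np.sin(p[2])
        x=d@[c,s];y=d@[-s,c]
        return np.minimum(abs(np.maximum(Q[:,2]-p[3],-.06)-H(x,y)),.02).mean()
    r=DE(f,[(.54,.64),(.0,.1),(1.4,1.85),(.18,.2)],popsize=30,maxiter=150,seed=1,tol=1e-6)
    print(n,r.x,np.degrees(r.x[2]),r.fun)
    p=r.x;c,s=np.cos(p[2]),np.sin(p[2]);R=np.array([[c,-s],[s,c]])
    print("offcut ctr",R@[-.09,-.034]+p[:2],"stop",R@[-.15,0]+p[:2])
E
```

```text
top [0.58254278 0.07591932 1.47713721 0.19269402] 84.63372789427792 0.0030288663876333975
offcut ctr [ 0.60797676 -0.01686599] stop [ 0.56851444 -0.07342326]
side [0.61520156 0.06925345 1.51714649 0.19310842] 86.92609100681872 0.005840788820595598
offcut ctr [ 0.64432647 -0.02244028] stop [ 0.60715794 -0.08053073]
```

```bash
cat >> h.py <<'E'
YAW=1.4771; LED=np.array([.5825,.0759,.1927])
c,s=np.cos(YAW),np.sin(YAW); RJ=np.array([[c,-s,0],[s,c,0],[0,0,1]])
def tip():
    """tip position in the jig frame (mm), yaw error (deg) and force in jig axes"""
    st=arm.get_state();R=Ro.from_euler("xyz",st["ee_rot"]).as_matrix()
    t=st["eef_pos"]+R[:,2]*arm.tcp_to_tips
    e=np.degrees((st["ee_rot"][2]-(YAW-np.pi)+np.pi)%(2*np.pi)-np.pi)
    print("t",round(st["t"],2),"tip jig mm",((t-LED)@RJ*1000).round(1),"yawerr",e.round(2),"F",(st["force"]@RJ).round(2),"w",st["width"])
    return st,R,t
def shift(jig_mm):
    st,R,t=tip()
    g=LED+RJ@(np.array(jig_mm)/1000)
    e=np.degrees((st["ee_rot"][2]-(YAW-np.pi)+np.pi)%(2*np.pi)-np.pi)
    print("shift",((g-t)@R).round(4),"turn",e.round(2))
E
python3 -c "
from h import *
shift([-105,-34,60])"
```

```text
t 1.9 tip jig mm [532.7 445.3  33.9] yawerr 79.1 F [-1.24  0.64  0.27] w 0.08759753164491807
shift [ 0.5912  0.5357 -0.0262] turn 79.1
```

>>> play_rows:
  targets:
    - [[0.03, 0.027, -0.03, 5], [0.067, 0.061, -0.045, 10], [0.104, 0.094, -0.045, 15], [0.141, 0.128, -0.045, 20], [0.178, 0.161, -0.045, 25]]
  grip: 255
  newtons: 20

```text
t: 2.52
eef_pos: [0.3154, 0.442, 0.45]
ee_rot: [-3.141, 0.0, -0.723]
force: [1.3, 0.1, 1.0]
width: 0.0432
```

```bash
python3 -c "
from h import *
shift([-105,-34,60])"
```

```text
t 2.52 tip jig mm [339.6 300.2  79.2] yawerr 53.96 F [ 0.23 -1.3   1.  ] w 0.04319066157526401
shift [0.5318 0.1629 0.019 ] turn 53.96
```

>>> play_rows:
  targets:
    - [[0.05, 0.015, 0, 6], [0.1, 0.03, 0, 12], [0.15, 0.046, 0, 18], [0.2, 0.061, 0, 24], [0.25, 0.077, 0, 30]]

```text
t: 3.15
eef_pos: [0.4525, 0.2193, 0.4501]
ee_rot: [-3.141, 0.0, -1.247]
force: [-0.0, 0.2, -0.6]
width: 0.0007
```

```bash
python3 -c "
from h import *
shift([-105,-34,60])"
```

```text
t 3.15 tip jig mm [130.7 142.7  79.3] yawerr 23.93 F [ 0.2   0.06 -0.62] w 0.000743255307545628
shift [ 0.2871 -0.0659  0.0192] turn 23.93
```

>>> play_rows:
  targets:
    - [[0.055, -0.013, 0, 5], [0.11, -0.026, 0, 10], [0.165, -0.039, 0, 15], [0.22, -0.052, 0, 20], [0.275, -0.063, 0, 23.9]]

```text
t: 3.78
eef_pos: [0.6008, -0.0211, 0.4499]
ee_rot: [-3.141, 0.0, -1.663]
force: [0.4, 1.1, 0.3]
width: 0.0009
```

>>> play_rows:
  targets:
    - [[0.011, 0, 0.0, 0], [0.011, 0, 0.019, 0], [0.011, 0, 0.019, 0]]

```text
t: 4.15
eef_pos: [0.5983, -0.0302, 0.4295]
ee_rot: [3.139, -0.0, -1.661]
force: [-0.3, 0.2, 0.5]
width: 0.0002
```

```bash
python3 - <<'E'
from h import *
shift([-105,-34,26])
im,d=cams.grab_frame("top");cv2.imwrite("pics/t1.png",im[:,:,::-1])
im2,d2=cams.grab_frame("side");cv2.imwrite("pics/s1.png",im2[:,:,::-1])
a=cv2.resize(im[120:260,160:360,::-1],(500,350),interpolation=3)
b=cv2.resize(im2[120:320,140:340,::-1],(300,300),interpolation=3)
o=np.zeros((350,800,3),np.uint8);o[:,:500]=a;o[:300,500:]=b
cv2.imwrite("pics/v1.png",o)
E
```

```text
t 4.15 tip jig mm [-104.3  -25.2   58.7] yawerr 0.21 F [0.13 0.34 0.52] w 0.00024220484503812803
shift [ 0.0007 -0.0089  0.0327] turn 0.21
```

View pics/v1.png

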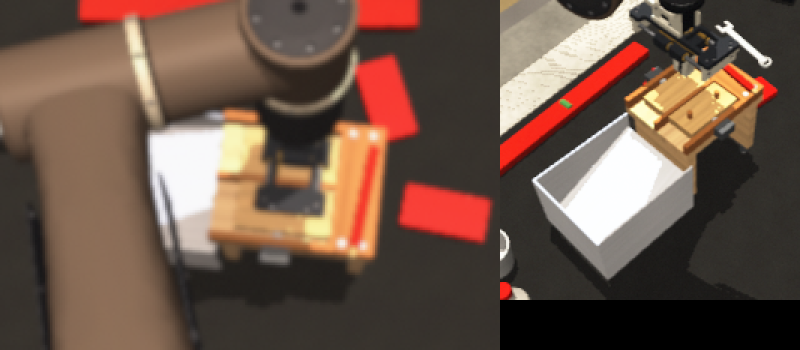

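The picture shows the closed fingers over the far lane's plain board (crop 1 about 290,190 px; crop 2 about 690,70 px). The dowelled board is next to it and clear. I'll shift across the lane by 9 mm and go down to just above the wall tops.

>>> play_rows:
  targets:
    - [[0, -0.009, 0.01, 0], [0, -0.009, 0.025, 0], [0, -0.009, 0.032, 0], [0, -0.009, 0.032, 0]]

```text
t: 4.75
eef_pos: [0.6078, -0.0311, 0.3976]
ee_rot: [3.14, -0.001, -1.661]
force: [0.3, 0.2, 0.9]
width: 0.0006
```

```bash
python3 - <<'E'
from h import *
st,R,t=tip()
im2,d2=cams.grab_frame("side")
p=cams.camera_params("side");K=p["intrinsics"];Rc=Ro.from_euler("xyz",p["attitude"]).as_matrix()
def px(j):
    w=LED+RJ@(np.array(j)/1000);q=K@(Rc.T@(w-p["position"]));return q[:2]/q[2]
o=np.array([180,120]);a=cv2.resize(im2[120:270,180:380,::-1].copy(),(800,600),interpolation=3)
for x,y,z,col in[(-150,-4,18,(0,0,255)),(-30,-4,18,(0,0,255)),(-30,-64,18,(0,0,255)),(-150,-64,18,(0,0,255)),(0,0,22,(255,0,0)),(-150,0,22,(255,0,0)),(0,82,22,(255,0,0)),(0,-82,22,(255,0,0)),(0,82,0,(0,255,0))]:
    q=(px((x,y,z))-o+.5)*4;cv2.drawMarker(a,tuple(int(v) for v in q),col,0,16,1)
q=(px((t-LED)@RJ*1000)-o+.5)*4;cv2.circle(a,tuple(int(v) for v in q),6,(255,0,255),1)
cv2.imwrite("pics/v2.png",a)
E
```

```text
t 4.75 tip jig mm [-104.3  -34.8   26.8] yawerr 0.21 F [ 0.21 -0.26  0.9 ] w 0.0006282987375288899
```

View pics/v2.png

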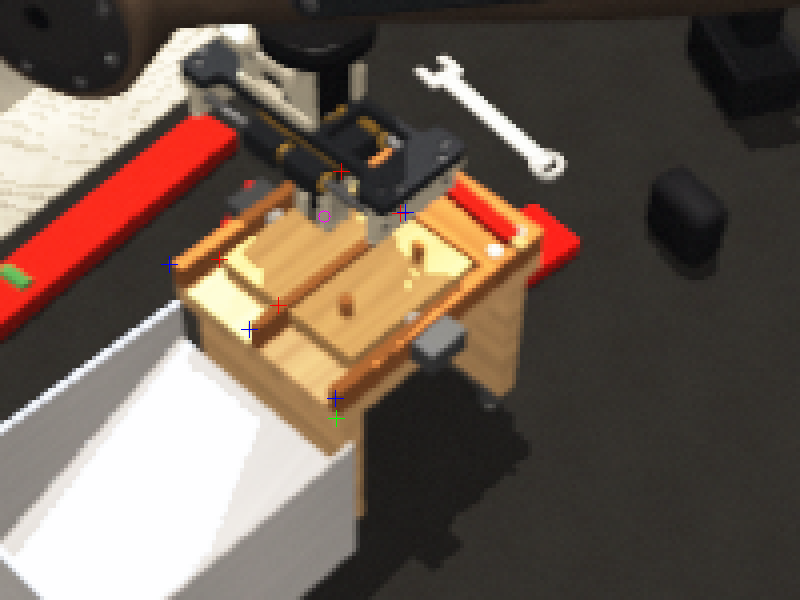

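The overlay fits: the board's corners are at (221,261) and (279,306) px, the tip is over the offcut at (323,216), and the gripper body is well above the dowels. Next I press down gently.

>>> play_rows:
  targets:
    - [[0, 0.001, 0.003, 0], [0, 0.001, 0.006, 0], [0, 0.001, 0.006, 0]]

```text
t: 5.18
eef_pos: [0.6068, -0.0311, 0.3925]
ee_rot: [3.141, -0.0, -1.661]
force: [-0.0, -0.6, 0.5]
width: 0.0005
```

>>> play_rows:
  targets:
    - [[0, 0, 0.0007, 0], [0, 0, 0.0014, 0], [0, 0, 0.0014, 0]]

```text
t: 5.55
eef_pos: [0.6069, -0.031, 0.3912]
ee_rot: [3.142, -0.0, -1.661]
force: [0.8, -0.4, 0.1]
width: 0.0002
```

>>> play_rows:
  targets:
    - [[0, 0, 0.0005, 0], [0, 0, 0.001, 0], [0, 0, 0.001, 0]]

```text
t: 5.92
eef_pos: [0.6069, -0.031, 0.3902]
ee_rot: [3.142, -0.0, -1.661]
force: [-0.2, 0.1, -0.4]
width: 0.0003
```

>>> play_rows:
  targets:
    - [[0, 0, 0.0005, 0], [0, 0, 0.001, 0], [0, 0, 0.001, 0]]

```text
t: 6.3
eef_pos: [0.6069, -0.031, 0.3892]
ee_rot: [3.142, 0.0, -1.661]
force: [0.2, 0.1, -0.6]
width: 0.0006
```

>>> play_rows:
  targets:
    - [[0, 0, 0.0005, 0], [0, 0, 0.0005, 0]]

```text
t: 6.55
eef_pos: [0.607, -0.0311, 0.3889]
ee_rot: [-3.141, 0.0, -1.661]
force: [-0.5, 0.4, 1.0]
width: 0.0003
```

>>> play_rows:
  targets:
    - [[0, 0, 0.0005, 0], [0, 0, 0.0005, 0]]

```text
t: 6.8
eef_pos: [0.6069, -0.031, 0.3888]
ee_rot: [-3.141, -0.0, -1.661]
force: [-1.4, 0.3, 4.9]
width: 0.0004
```

>>> play_rows:
  targets:
    - [[0, 0, 0.0005, 0], [0, 0, 0.0005, 0]]

```text
t: 7.05
eef_pos: [0.6068, -0.031, 0.3888]
ee_rot: [-3.141, -0.0, -1.661]
force: [-4.0, 0.7, 8.4]
width: 0.0004
```

>>> play_rows:
  targets:
    - [[0, 0, 0.0005, 0], [0, 0, 0.0005, 0]]

```text
t: 7.3
eef_pos: [0.6068, -0.031, 0.3888]
ee_rot: [-3.14, 0.0, -1.66]
force: [-5.0, 1.9, 11.3]
width: 0.0005
```

>>> play_rows:
  targets:
    - [[0, 0.0005, 0.0001, 0], [-0.001, 0.0005, 0.0001, 0], [-0.003, 0.0005, 0.0001, 0], [-0.005, 0.0005, 0.0001, 0], [-0.007, 0.0005, 0.0001, 0]]

```text
t: 7.92
eef_pos: [0.6074, -0.0254, 0.3888]
ee_rot: [-3.139, -0.002, -1.661]
force: [-0.2, -7.0, 7.4]
width: 0.0007
```

```bash
python3 - <<'E'
from h import *
tip()
im2,d2=cams.grab_frame("side")
a=cv2.resize(im2[150:225,210:310,::-1],(800,600),interpolation=3);cv2.imwrite("pics/v3.png",a)
E
```

```text
t 7.92 tip jig mm [-98.9 -34.7  18. ] yawerr 0.21 F [-6.97 -0.46  7.4 ] w 0.0006823169147118063
```

View pics/v3.png

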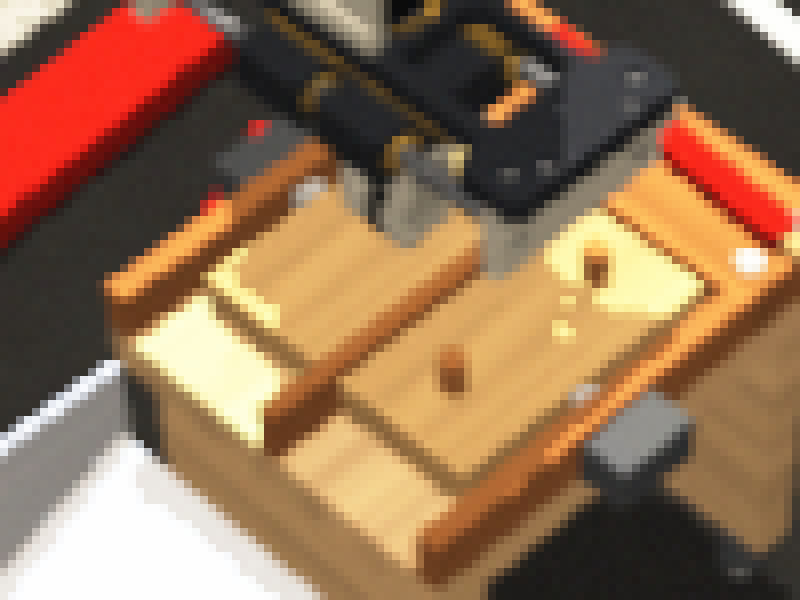

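>>> play_rows:
  targets:
    - [[0, 0, 0.0006, 0], [-0.002, 0, 0.0007, 0], [-0.004, 0, 0.0007, 0], [-0.006, 0, 0.0007, 0], [-0.008, 0, 0.0007, 0]]

```text
t: 8.6
eef_pos: [0.6081, -0.018, 0.3888]
ee_rot: [-3.139, -0.004, -1.661]
force: [-2.4, -9.7, 11.9]
width: -0.0001
```

```bash
cat >> h.py <<'E'
def front(d,n="side",y=(-58,-10)):
    """board-top height profile along the lane: x (mm) -> median height above bed"""
    P=(cloud(n,d)-LED)@RJ*1000
    m=(P[...,1]>y[0])&(P[...,1]<y[1])&(P[...,0]>-160)&(P[...,0]<60)&(abs(P[...,2])<40)
    return [(x,round(float(np.median(P[m&(abs(P[...,0]-x)<3)][:,2])),1)) for x in range(-150,60,5) if (m&(abs(P[...,0]-x)<3)).sum()>3]
E
python3 - <<'E'
from h import *
tip()
print(front(np.load("side0.npz")["d"]))
im,d=cams.grab_frame("side");print(front(d));np.savez("side1.npz",im=im,d=d)
P=LED
p=cams.camera_params("side");K=p["intrinsics"];Rc=Ro.from_euler("xyz",p["attitude"]).as_matrix()
def px(j):
    w=LED+RJ@(np.array(j)/1000);q=K@(Rc.T@(w-p["position"]));return q[:2]/q[2]
for I in(np.load("side0.npz")["im"],im):
    for y in(-20,-50):
        X=np.arange(-60,1,3);q=np.array([px((x,y,18)) for x in X]).astype(np.float32)
        print(y,list(zip(X.tolist(),cv2.remap(I,q[:,0:1],q[:,1:2],1)[:,0,2].tolist())))
E
```

```text
t 8.6 tip jig mm [-91.7 -34.7  18. ] yawerr 0.2 F [-9.91  1.51 11.88] w -0.00013648279742994667
[(-150, 17.7), (-145, 17.6), (-140, 17.8), (-135, 17.6), (-130, 17.2), (-125, 17.8), (-120, 17.7), (-115, 17.9), (-110, 17.9), (-105, 18.1), (-100, 17.6), (-95, 17.7), (-90, 18.2), (-85, 17.6), (-80, 17.6), (-75, 17.2), (-70, 18.3), (-65, 17.5), (-60, 17.6), (-55, 17.5), (-50, 17.6), (-45, 18.4), (-40, 18.0), (-35, 12.1), (-30, 1.4), (-25, 0.3), (-20, 0.1), (-15, -0.4), (-10, -0.4), (-5, -5.7)]
[(-105, 18.0), (-100, 18.8), (-95, 21.9), (-90, 20.7), (-85, 21.2), (-80, 21.8), (-75, 18.1), (-70, 17.8), (-65, 18.0), (-60, 18.1), (-55, 17.8), (-50, 17.6), (-45, 17.7), (-40, 18.2), (-35, 17.6), (-30, 17.0), (-25, 6.4), (-20, -0.1), (-15, -0.3), (-10, 0.1), (-5, -6.0)]
-20 [(-60, 171), (-57, 169), (-54, 170), (-51, 170), (-48, 170), (-45, 170), (-42, 170), (-39, 171), (-36, 168), (-33, 140), (-30, 80), (-27, 61), (-24, 79), (-21, 137), (-18, 188), (-15, 194), (-12, 195), (-9, 193), (-6, 193), (-3, 193), (0, 194)]
-50 [(-60, 159), (-57, 159), (-54, 160), (-51, 160), (-48, 160), (-45, 161), (-42, 161), (-39, 161), (-36, 164), (-33, 136), (-30, 76), (-27, 58), (-24, 116), (-21, 179), (-18, 202), (-15, 202), (-12, 204), (-9, 203), (-6, 204), (-3, 203), (0, 202)]
-20 [(-60, 105), (-57, 105), (-54, 105), (-51, 104), (-48, 105), (-45, 104), (-42, 105), (-39, 106), (-36, 105), (-33, 106), (-30, 105), (-27, 100), (-24, 75), (-21, 64), (-18, 74), (-15, 131), (-12, 194), (-9, 204), (-6, 204), (-3, 205), (0, 206)]
-50 [(-60, 97), (-57, 96), (-54, 96), (-51, 97), (-48, 99), (-45, 100), (-42, 99), (-39, 98), (-36, 98), (-33, 128), (-30, 167), (-27, 155), (-24, 96), (-21, 64), (-18, 103), (-15, 178), (-12, 213), (-9, 214), (-6, 214), (-3, 215), (0, 213)]
```

>>> play_rows:
  targets:
    - [[-0.002, 0.0002, 0.0003, 0], [-0.004, 0.0002, 0.0003, 0], [-0.006, 0.0002, 0.0003, 0], [-0.008, 0.0002, 0.0003, 0], [-0.01, 0.0002, 0.0003, 0]]

```text
t: 9.28
eef_pos: [0.6089, -0.0082, 0.3887]
ee_rot: [-3.139, -0.004, -1.661]
force: [-1.4, -11.5, 12.7]
width: 0.0006
```

```bash
cat >> h.py <<'E'
def edge():
    """front edge x of the offcut (mm) from the side camera: depth profile crossing 9 mm; also per side of the lane"""
    im,d=cams.grab_frame("side")
    out=[]
    for y in((-58,-10),(-34,-10),(-58,-34)):
        f=np.array(front(d,y=y));f=f[f[:,0]>-70]
        i=np.where(f[:,1]<9)[0]
        i=i[0] if len(i) else len(f)-1
        out.append(round(float(np.interp(9,[f[i,1],f[i-1,1]],[f[i,0],f[i-1,0]])),1) if i else None)
    print("front x all/fence side/outer",out);return im,d
E
python3 - <<'E'
from h import *
tip();edge()
E
```

```text
t 9.28 tip jig mm [-81.9 -34.7  17.9] yawerr 0.21 F [-11.61   0.31  12.66] w 0.0006168367260406721
front x all/fence side/outer [-17.2, -16.1, -17.4]
```

>>> play_rows:
  targets:
    - [[-0.003, 0, 0.0001, 0], [-0.006, 0, 0.0001, 0], [-0.009, 0, 0.0001, 0], [-0.012, 0, 0.0001, 0], [-0.015, 0, 0.0001, 0]]

```text
t: 9.95
eef_pos: [0.6103, 0.0068, 0.3887]
ee_rot: [-3.138, -0.004, -1.661]
force: [-1.6, -10.7, 12.4]
width: 0.0005
```

```bash
python3 - <<'E'
from h import *
tip();edge()
E
```

```text
t 9.95 tip jig mm [-66.9 -34.7  17.9] yawerr 0.21 F [-10.85   0.58  12.44] w 0.00048157933037215134
front x all/fence side/outer [-6.1, -6.3, -5.9]
```

>>> play_rows:
  targets:
    - [[-0.003, 0, 0.0003, 0], [-0.006, 0, 0.0003, 0], [-0.009, 0, 0.0003, 0], [-0.012, 0, 0.0003, 0], [-0.015, 0, 0.0003, 0]]

```text
t: 10.62
eef_pos: [0.6117, 0.0216, 0.3887]
ee_rot: [-3.138, -0.004, -1.661]
force: [-2.4, -11.9, 14.0]
width: 0.0004
```

```bash
cat >> h.py <<'E'
def edges(lo=-150,hi=90):
    im,d=cams.grab_frame("side");P=(cloud("side",d)-LED)@RJ*1000
    m=(P[...,1]>-60)&(P[...,1]<-8)&(abs(P[...,2]-18)<3)&(P[...,0]>lo)&(P[...,0]<hi)
    x=P[m][:,0];print("board-top x range",np.percentile(x,[1,99]).round(1),"n",m.sum());return im,d
E
python3 - <<'E'
from h import *
tip();edges()
E
```

```text
t 10.62 tip jig mm [-52.1 -34.8  17.9] yawerr 0.21 F [-12.04   1.32  14.01] w 0.00042899991989344153
board-top x range [-63.6  13.6] n 332
```

>>> play_rows:
  targets:
    - [[-0.003, 0, 0.0001, 0], [-0.006, 0, 0.0001, 0], [-0.009, 0, 0.0001, 0], [-0.012, 0, 0.0001, 0], [-0.015, 0, 0.0001, 0]]

```text
t: 11.3
eef_pos: [0.6131, 0.0365, 0.3887]
ee_rot: [-3.138, -0.004, -1.661]
force: [-1.1, -11.4, 14.5]
width: 0.0006
```

```bash
python3 - <<'E'
from h import *
tip();edges()
E
```

```text
t 11.3 tip jig mm [-37.1 -34.9  17.9] yawerr 0.2 F [-11.45   0.03  14.51] w 0.0005581167299387652
board-top x range [-46.8  28.4] n 324
```

>>> play_rows:
  targets:
    - [[-0.0025, 0, 0, 0], [-0.005, 0, 0, 0], [-0.0075, 0, 0, 0], [-0.01, 0, 0, 0], [-0.012, 0, 0, 0]]

```text
t: 11.98
eef_pos: [0.6146, 0.0495, 0.3888]
ee_rot: [-3.137, -0.002, -1.66]
force: [-0.8, -5.7, 14.3]
width: 0.0006
```

```bash
python3 - <<'E'
from h import *
tip();edges()
E
```

```text
t 11.97 tip jig mm [-23.6 -35.3  18. ] yawerr 0.23 F [-5.77  0.26 14.3 ] w 0.0005840142915755066
board-top x range [-31.7  42.2] n 332
```

>>> play_rows:
  targets:
    - [[0.0008, 0, -0.0005, 0], [0.001, 0, -0.003, 0], [0.001, 0, -0.015, 0], [0.001, 0, -0.03, 0], [0.001, 0, -0.03, 0]]

```text
t: 12.65
eef_pos: [0.6139, 0.0498, 0.4175]
ee_rot: [-3.139, 0.001, -1.661]
force: [-0.4, 0.7, -0.1]
width: 0.0005
```

```bash
python3 - <<'E'
from h import *
edges();shift([-105,-34,40])
E
```

```text
board-top x range [-46.3  42. ] n 418
t 12.7 tip jig mm [-22.9 -33.7  45.7] yawerr 0.21 F [-0.38  0.65  0.02] w 0.00034048746765320804
shift [ 0.0821 -0.      0.0056] turn 0.21
```

>>> play_rows:
  targets:
    - [[0.025, 0, 0, 0], [0.05, 0, 0, 0], [0.075, 0, 0, 0], [0.082, 0, 0, 0], [0.082, 0, 0, 0]]

```text
t: 13.32
eef_pos: [0.6061, -0.0321, 0.4154]
ee_rot: [3.141, 0.0, -1.662]
force: [0.7, 0.1, -0.4]
width: 0.0003
```

```bash
python3 - <<'E'
from h import *
im,d=edges();shift([-105,-34,7])
p=cams.camera_params("side");K=p["intrinsics"];Rc=Ro.from_euler("xyz",p["attitude"]).as_matrix()
a=cv2.resize(im[150:240,210:330,::-1].copy(),(800,600),interpolation=3)
for j in[(42.5,-4,18),(-77,-4,18),(42.5,-64,18),(-77,-64,18)]:
    w=LED+RJ@(np.array(j)/1000);q=K@(Rc.T@(w-p["position"]));q=(q[:2]/q[2]-[210,150]+.5)*6.667
    cv2.drawMarker(a,tuple(int(v) for v in q),(0,0,255),0,16,1)
cv2.imwrite("pics/v4.png",a)
E
```

```text
board-top x range [-75.9  41.9] n 598
t 13.38 tip jig mm [-104.9  -33.6   44.6] yawerr 0.2 F [-0.37 -0.36  1.4 ] w 0.0007272857295158234
shift [ 0.0001 -0.0004  0.0376] turn 0.2
```

View pics/v4.png

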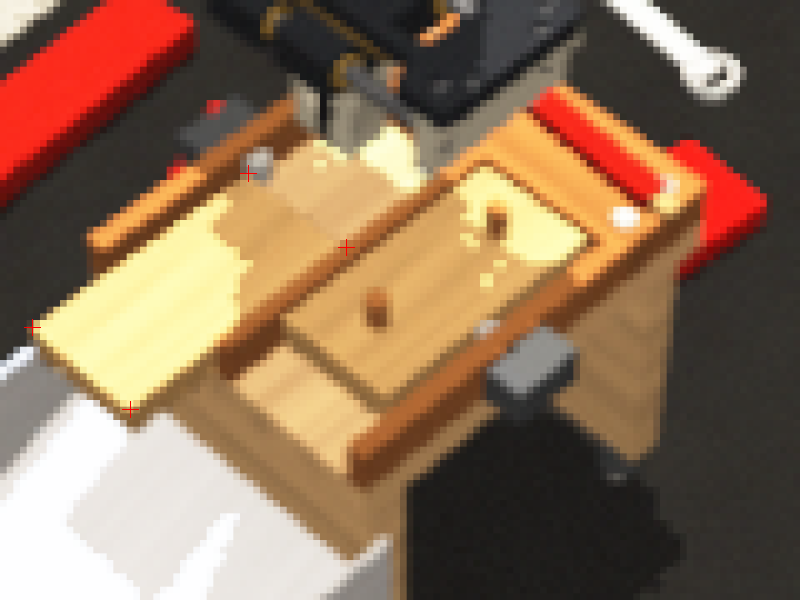

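The overlay matches: the offcut lies flat and square at x = -77 to 42 (front corners at 33,327 and 130,408 px), its rear is past the shoe at (258,163), and the dowelled board hasn't moved. I'll lower the fingers into the lane behind it.

>>> play_rows:
  targets:
    - [[0, 0, 0.012, 0], [0, 0, 0.024, 0], [0, 0, 0.033, 0], [0, 0, 0.0375, 0], [0, 0, 0.0375, 0]]

```text
t: 14.0
eef_pos: [0.6062, -0.0319, 0.3778]
ee_rot: [3.141, -0.0, -1.661]
force: [-0.0, 0.4, 0.9]
width: 0.0005
```

```bash
python3 -c "
from h import *
tip()"
```

```text
t 14.0 tip jig mm [-105.2  -33.5    7. ] yawerr 0.21 F [0.35 0.08 0.93] w 0.0005409151085942848
```

>>> play_rows:
  targets:
    - [[-0.004, 0, 0, 0], [-0.008, 0, 0, 0], [-0.012, 0, 0, 0], [-0.016, 0, 0, 0], [-0.019, 0, 0, 0]]

```text
t: 14.62
eef_pos: [0.6079, -0.0128, 0.3783]
ee_rot: [-3.141, -0.0, -1.661]
force: [-0.9, -1.5, 0.7]
width: 0.0003
```

>>> play_rows:
  targets:
    - [[-0.002, 0, 0, 0], [-0.004, 0, 0, 0], [-0.006, 0, 0, 0], [-0.008, 0, 0, 0], [-0.01, 0, 0, 0]]

```text
t: 15.25
eef_pos: [0.6088, -0.003, 0.3782]
ee_rot: [-3.142, 0.0, -1.661]
force: [-1.1, -0.9, 0.5]
width: 0.0004
```

```bash
python3 -c "
from h import *
tip();edges()"
```

```text
t 15.25 tip jig mm [-76.1 -33.6   7.4] yawerr 0.2 F [-1.03  1.04  0.49] w 0.0004129406662476909
board-top x range [-68.5  53.9] n 620
```

>>> play_rows:
  targets:
    - [[-0.003, 0, 0, 0], [-0.006, 0, 0, 0], [-0.009, 0, 0, 0], [-0.012, 0, 0, 0], [-0.015, 0, 0, 0]]

```text
t: 15.92
eef_pos: [0.6102, 0.0121, 0.3782]
ee_rot: [-3.142, -0.0, -1.661]
force: [0.2, -1.1, 1.2]
width: 0.0005
```

>>> play_rows:
  targets:
    - [[-0.003, 0, 0, 0], [-0.006, 0, 0, 0], [-0.009, 0, 0, 0], [-0.012, 0, 0, 0], [-0.015, 0, 0, 0]]

```text
t: 16.55
eef_pos: [0.6115, 0.027, 0.3781]
ee_rot: [3.141, 0.0, -1.661]
force: [0.4, 0.6, 0.2]
width: 0.0002
```

```bash
python3 - <<'E'
from h import *
tip();im,d=edges()
cv2.imwrite("pics/v5.png",cv2.resize(im[140:320,120:360,::-1],(800,600),interpolation=3))
E
```

```text
t 16.55 tip jig mm [-45.9 -33.4   7.3] yawerr 0.21 F [ 0.59 -0.38  0.16] w 0.000238334203691472
board-top x range [-53.4 -34.3] n 16
```

View pics/v5.png

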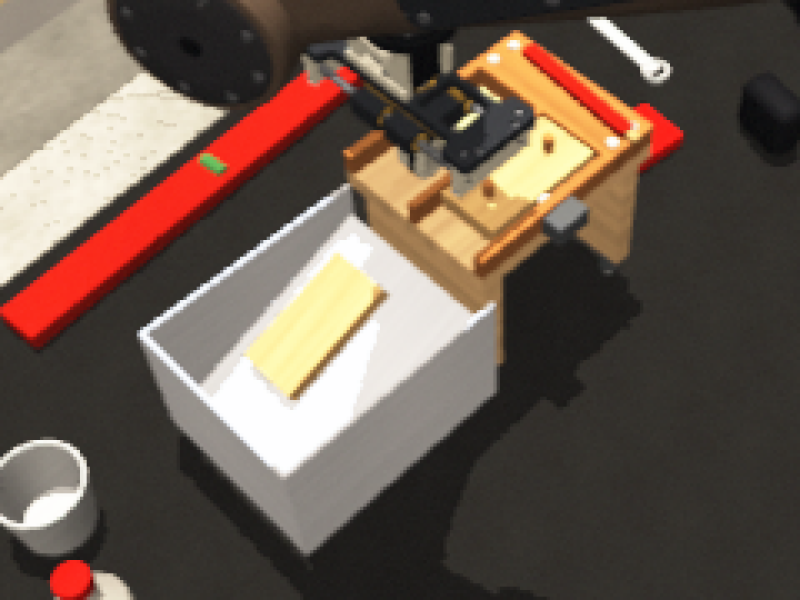

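The offcut is in the chute (px 315,325), possibly still sliding down the slope, and the dowelled board and pencil are in place. I'll lift the gripper clear and recheck.

>>> play_rows:
  targets:
    - [[0, 0, -0.01, 0], [0, 0, -0.035, 0], [0, 0, -0.065, 0], [0, 0, -0.09, 0], [0, 0, -0.1, 0]]

```text
t: 17.23
eef_pos: [0.6115, 0.0266, 0.4805]
ee_rot: [-3.139, 0.001, -1.661]
force: [-0.4, 0.2, 0.1]
width: 0.0003
```

>>> play_rows:
  targets:
    - [[0, 0, 0, 0], [0, 0, 0, 0], [0, 0, 0, 0], [0, 0, 0, 0], [0, 0, 0, 0]]

```text
t: 17.85
eef_pos: [0.6115, 0.0268, 0.4779]
ee_rot: [3.141, -0.0, -1.661]
force: [0.4, -0.1, 0.1]
width: 0.0003
```

```bash
python3 - <<'E'
from h import *
tip();im,d=cams.grab_frame("side")
for q in("offcut_centre","finished_centre","pencil"):
    print(q,[(np.round(r["xyz"],3).tolist(),round(r["score"],2)) for r in finder.find_in("side",q)][:3])
im2,_=cams.grab_frame("side");print("diff",np.abs(im.astype(int)-im2)[140:320,120:360].mean())
cv2.imwrite("pics/v6.png",cv2.resize(im2[140:320,120:360,::-1],(800,600),interpolation=3))
E
```

```text
t 17.85 tip jig mm [-46.2 -33.4 107.1] yawerr 0.21 F [-0.03 -0.4   0.11] w 0.00026660728105832926
offcut_centre [([0.627, 0.206, 0.086], 0.64), ([0.554, -0.278, 0.021], 0.58)]
finished_centre [([0.542, -0.108, 0.225], 0.51)]
pencil [([0.545, -0.11, 0.224], 0.46)]
diff 0.9653317901234568
```

View pics/v6.png

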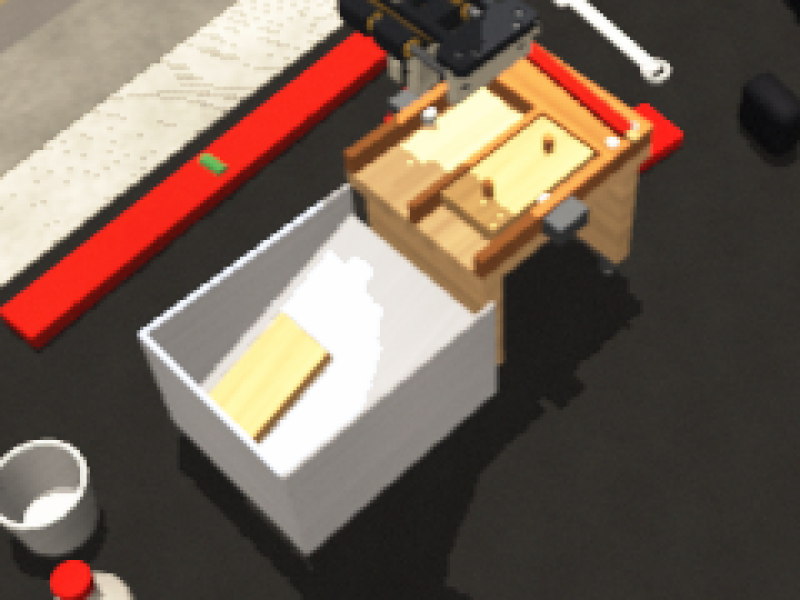

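The offcut has slid to the far end of the chute (px 265,375) and lies there. The lane is empty, the dowelled board is in place and the robot is touching nothing, so I'm handing in.

```bash
python3 -c "
from station import job_done
print(job_done())"
```

```text
the job is handed in; nothing more can be done
None
```

The offcut is in the chute and the job is handed in, at about 18 s of the 64 s allowed.

**What I did:** With the gripper closed I pressed on the offcut's top and slid it about 73 mm forward, flat, until its rear had passed the shoe. I then lowered the fingers behind it and pushed it steadily at about 24 mm/s until it tipped over the ledge. The press read 7 to 14.5 N, with up to 12 N along the lane. The push from behind read under 2 N. These are end-of-move readings, so brief peaks in between were not recorded.

**Last checks:**
- The final picture shows the offcut lying against the far end of the chute, its lane empty, and the dowelled board and pencil where they were. The gripper was about 107 mm above the bed.
- The wrench, cup, glue bottle and tape measure looked undisturbed where they show in that picture. I did not recheck the drill and screwdriver, but the arm worked nowhere near them.
- One check disagreed. The network's last report for the finished board gave the pencil's position (score 0.51), but the picture clearly shows that board in its lane.
- Sliding took more force than the task suggested, about 11 N against 2 to 3 N. The fingertips slipped about 8 mm on the wood at the start.

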